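Unclip and open the food keeper

TASK

Open the food keeper: flip the orange-tabbed bale clips at both of its ends outward and fully down while the lid stays seated, then lift the lid off and lay it flat, right way up, in the middle of the round cork mat. A pack of biscuits stands in the way of one clip: first move it aside, clear of the clip's swing, keeping it upright and without pressing it against the keeper or letting a clip strike it. Do not disturb the two other jars and the pepper mill standing on the worktop round the work.

Things in the scene. Friction and masses are not known exactly. Their poses are not given: they have to be found in the camera images.
- keeper: White food keeper box, 110 mm along its x, 140 mm along its y, 80 mm high, fixed. Origin: centre of its underside; z up. The clips are on its short ends, +y (clip_a) and -y (clip_b), each hinged about a line parallel to x, 79 mm from the centre along y, 50 mm above the worktop. With the lid on, the top is at 88 mm and the handle's top at 116 mm.
- clip_a (a joint): Angle of the clip at the keeper's +y end: 0 = shut (wire hooked over the lid's edge, orange tab upright), grows as the tab swings outward and down, to 1.9 rad = fully open. Over-centre spring: below 0.8 rad it pulls shut (0.12 N m at 0, so 2 N at the tab); beyond 0.8 rad it snaps on to fully open by itself and stays.
- clip_b (a joint): The same for the clip at the keeper's -y end.
- clip_a_tab (a point): Centre of clip_a's orange tab, 44 mm wide (along x), 4 mm thick. Shut it stands upright 79 mm from the keeper's centre, 88 to 122 mm above the worktop; its inner face is free above 94 mm (below that the hook wires, 38 mm apart, run 17 mm inward over the lid). Its tip is 72 mm from the hinge line: it sweeps out to 151 mm from the keeper's centre, and when open is 27 mm above the worktop.
- clip_b_tab (a point): The same for clip_b, at the -y end.
- lid_grip (a point): Centre of the white handle block (14 mm along x, 60 along y, 28 high) on the loose green lid: plate 114 x 144 x 8 mm (x, y, z) with an 8 mm deep plug below that sits loosely (3 mm play) in the keeper; 0.15 to 0.31 kg. This point is 30 mm above the plug's underside: 102 mm above the worktop when seated, 34 mm when on the mat. Axes as the keeper's at the start.
- mat: Round cork mat, diameter 170 mm, 4 mm thick, fixed to the worktop. Origin: centre of its underside. The worktop round the work is free from its front edge at x = 0.33 m to the spice rack at x = 0.72 m, between the sink (y = 0.26 m) and the stove (y = -0.37 m).
- pack_mid (a point): Middle of a clear stand-up pack of round biscuits with a paper label, 44 mm thick (its x), 100 mm wide (its y), 90 mm high; point 45 mm above its foot; about 0.2 kg. It stands upright close outside one of the two clips (either end), a wide face to the keeper, its middle up to 20 mm off the clip's middle.
- spoon: Steel teaspoon, 137 mm long (its x), 28 mm wide, 13 mm high, lying outside the other clip; low enough for the clip to open above it; it may be nudged.
- jar_front_mid (a point): Jar with grey lid, diameter 73 mm, 126 mm high, in front of the keeper (robot side); point at its middle. Leave alone.
- jar_back_mid (a point): White jar with pale blue cap, diameter 55 mm, 96 mm high, behind the keeper; point at its middle. Leave alone.
- mill_mid (a point): Dark wooden pepper mill, diameter 58 mm, 150 mm high, behind the cork mat; point at its middle. Leave alone.

How it is judged:
By the outcome, as a careful person would: the job done as asked, in the order asked, and still so for the second after the job is handed in, with the robot touching nothing.
It also fails if it takes over 64 s, if anything falls off the work surface, if the arm or the gripper's body presses on something with over 40 N, if the wrist force passes 120 N, or if a joint passes its speed limit or range.

ROBOT

A 6-joint arm with a two-finger parallel gripper is mounted at the origin on a cart in front of the work surface, level with it; the furniture and walls round the work are solid. World frame = base frame: x ahead of the robot, y to its left, z up, the work surface at z = 0. Lengths are in m, angles in rad, forces in N, time in s.
With the tool pointing down it reaches from about 0.25 to 0.725 m from the base axis. Payload 4 kg.
Tool frame: the origin (TCP) lies on the centre line of the jaws, within the pads' length; the fingertips stand 11 mm ahead of it and the grasp point (between the pads) lies 8 mm behind it; z points along the fingers, x is the direction in which the jaws open and shut, and the axes are right-handed (so a half turn about z gives the same grasp; the last joint's range is limited). The gripper opens to 85 mm and grips with 20 to 120 N. Pads are 22 mm wide; open, the fingers measure 114 mm over their backs; the gripper's body (76 mm by 85 mm) begins 54 mm behind the grasp point. The pads swing forward as they close: fully open they stand 13 mm farther back than shut.
Start: joints at [-1.2, 0.241, 0.005, 1.335, 0, 1.571], TCP at [0.181, -0.466, 0.242] pointing down, gripper open.
Joint ranges: [-2.72, 2.72], [-1.05, 1.87], [-1.09, 1.28], [-1.99, 2.15], [-1.42, 1.44], [-3.14, 3.14]. Speed limits (rad/s): [2.79, 2.79, 3.14, 3.14, 3.14, 3.14].

INTERFACE

Orientations are given as a unit quaternion [x, y, z, w].
In Python, from workcell import bot, viewer, order gives the robot as it stands. The module is installed in compiled form; this text tells all that it offers.
- The arm moves only by the tool send_rows, never from a script. Its argument "increments" is a list that holds one entry, the list of rows, each a list of 4 numbers: the shift along the tool's x, y, z in m, then the turn about the tool's z in degrees. A call has exactly 8 rows; each row shifts and turns the pose as measured when the row begins, along the tool's axes as they then stand; what a row does not reach is not made up. A row lasts 1/10 s, in which the tool goes at most 50 mm and 8.59 degrees, less where a joint would pass 70% of its speed; a pose out of reach is approached as far as the arm can. A call is refused whole if a number of a shift passes 0.05 or a number of a turn 8.59, either way. A call with a gripper value outside its range is refused whole. "hand" is the closure, from -1 (fully open) to 1 (shut), so that 0 is half open, set as the call begins (left out, the last holds). The fingers move at their own pace and stop on an object; the grip force is fixed at half the most. Time passes only in rows, so rows that do not move let the fingers close, or fill a call up. It gives the time, the measured TCP pose, the force and the opening at its end, in the units of the state.
- bot.get_obs(): the state, without advancing time (a new reading comes with each control period).
- viewer.camera(name): name is "side" or "top"; returns a dict with "image" (400x640x3 uint8, red, green, blue), "range_z" (400x640 float32, m along the optical axis (not along the pixel's ray), 0 where there is no reading), "camera_matrix" (3x3 intrinsics, pixels), "dist" ([k1, k2, p1, p2, k3] as OpenCV has them; the pictures are not rectified), "eye" and "rotation" of the camera in the world. Camera axes: x right, y down, z forward; pixel columns grow to the right and rows downward; lengths in m; the calibration is good to about 2 mm. A picture is of the moment at which its call begins.
- order.job_done(): hands the job in, once; it reports no verdict.
The state is a dict: "clock": time; "joint_pos": joint angles; "joint_vel": joint speeds; "tau": joint torques, N m; "eef_pos": TCP position; "tool_rot": TCP orientation; "ft_force": force on the tool from outside, world axes, zero at the start; "ft_torque": the same for the moment, N m; "grip_width": finger opening in m.
Only numpy, scipy, OpenCV 4.12 (cv2) and the standard library are available. Lean on these libraries where they do the work, as an engineer would, in place of code of your own. Each camera call takes 0.05 s, during which the arm holds its last target.

## Working session

There is one attempt and no reset: what is moved stays moved. The work goes in short steps, Python scripts to look and compute and a tool call to move; the robot and the scene stay as the last step left them, time stands still between calls to the robot, and variables do not carry over. Pictures are saved under pics/ and viewed, and the job is handed in when it is done.

Besides the shell and the picture viewer there is one more tool, called after ">>>" as name(argument=value, ...), one argument or row to a line, values as JSON. send_rows: Moves the arm, as the interface text tells. Its arguments: {"type":"object","properties":{"increments":{"type":"array","items":{"type":"array","items":{"type":"array","items":{"type":"number"}}}},"hand":{"type":"number"}},"required":["increments"]}

```bash
mkdir -p pics; cat > h.py <<'E'
import numpy as np,cv2
from workcell import bot,viewer,order
def shot(n,f):
    c=viewer.camera(n); cv2.imwrite(f'pics/{f}.png',c['image'][:,:,::-1]); return c
def cloud(c):
    K=np.array(c['camera_matrix'],float);d=np.array(c['dist'],float)
    h,w=c['range_z'].shape
    u,v=np.meshgrid(np.arange(w),np.arange(h))
    p=cv2.undistortPoints(np.stack([u,v],-1).reshape(-1,1,2).astype(np.float64),K,d).reshape(h,w,2)
    z=c['range_z'].astype(float)
    P=np.stack([p[...,0]*z,p[...,1]*z,z],-1)
    R=np.array(c['rotation'],float)
    if R.shape!=(3,3):
        from scipy.spatial.transform import Rotation as Ro
        R=Ro.from_quat(R).as_matrix()
    X=P@R.T+np.array(c['eye']); X[z==0]=np.nan
    return X
def st():
    o=bot.get_obs()
    for k,v in o.items(): print(k,np.round(v,4))
E
python3 - <<'E'
from h import *
st()
for n in('top','side'):
    c=shot(n,n+'0'); np.savez(n+'0.npz',**c); print(n,c['eye'],c['rotation'],c['dist'])
    X=cloud(c); print(np.nanmin(X,(0,1)),np.nanmax(X,(0,1)))
st()
E
```

```text
clock 0.0
joint_pos [-1.2     0.2414  0.0037  1.3352 -0.      1.5708]
joint_vel [-0.0004 -0.0008 -0.0001 -0.0012 -0.0001 -0.0011]
tau [-1.60000e-03 -3.72318e+01  2.52408e+01  1.71000e-02 -1.00000e-04
 -0.00000e+00]
eef_pos [ 0.1809 -0.4654  0.2414]
tool_rot [ 8.253e-01 -5.646e-01 -9.000e-04 -6.000e-04]
ft_force [-0.7249 -0.4186 -0.3711]
ft_torque [ 0.0379  0.0023 -0.0096]
grip_width 0.0854
top [ 0.46921541 -0.0605219   1.03710855] [-0.69907892  0.71472816 -0.01206313  0.01751543] [-0.02122549  0.          0.          0.          0.        ]
[-0.48913304 -1.68562444 -0.92464866] [0.96277123 1.63158559 0.54630072]
side [0.2847999  0.61446102 0.57695304] [-0.14435493  0.87337466 -0.45814358  0.08051594] [-0.07794999  0.          0.          0.          0.        ]
[-0.45437388 -2.59640438 -0.91725362] [4.0093535  0.48983663 0.50849811]
clock 0.1
joint_pos [-1.2     0.2413  0.0039  1.3352  0.      1.5708]
joint_vel [ 0.0004 -0.0002  0.0017 -0.0015 -0.0003 -0.0003]
tau [ 2.00000e-04 -3.73138e+01  2.53011e+01  1.08000e-02  0.00000e+00
 -0.00000e+00]
eef_pos [ 0.181  -0.4655  0.2415]
tool_rot [ 8.253e-01 -5.647e-01 -8.000e-04 -5.000e-04]
ft_force [-0.622  -0.0664 -0.3612]
ft_torque [0.0042 0.0205 0.0071]
grip_width 0.0855
```

View pics/top0.png

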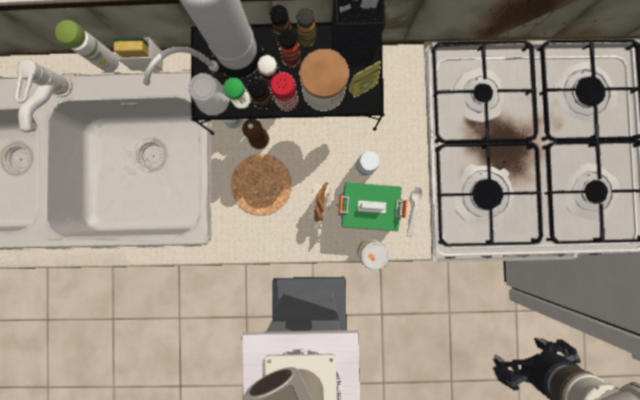

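View pics/side0.png

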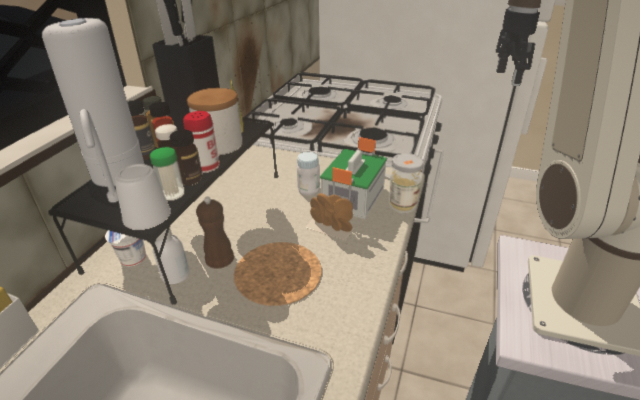

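The top view shows the keeper's green lid at about (371,206), with the pack at (320,203) beyond its left (+y) end and the spoon at (413,212) beyond the right end. The mat is at (261,183), the mill at (256,133), the front jar at (373,255) and the back jar at (369,162). Next I'll measure them.

```bash
cat > m.py <<'E'
from h import *
import sys
def load(n): 
    c=dict(np.load(n+'.npz')); return c,cloud(c)
ct,T=load('top0'); cs,S=load('side0')
def rect(m,X,nm):
    P=X[m]; P=P[~np.isnan(P[:,0])]
    r=cv2.minAreaRect(np.float32(P[:,:2]*1000)); print(nm,len(P),'mean',P.mean(0).round(4),'rect',np.round(r[0],1),np.round(r[1],1),round(r[2],2),'z',np.percentile(P[:,2],[2,50,98]).round(4))
for nm,c,X in(('top',ct,T),('side',cs,S)):
    im=c['image'].astype(int);r,g,b=im[...,0],im[...,1],im[...,2]
    W=(X[...,0]>.33)&(X[...,0]<.66)&(X[...,1]>-.36)&(X[...,1]<.25)
    print(nm,'table z',np.nanmedian(X[W&(X[...,2]<.02)][:,2]))
    rect(W&(g>r+40)&(g>b+40)&(abs(X[...,2]-.088)<.012),X,'lid')
    rect(W&(abs(X[...,2]-.116)<.006)&(np.hypot(X[...,0]-.47,X[...,1]+.13)<.05),X,'handle')
    o=W&(r>160)&(g<130)&(b<110)&(r-g>60)&(X[...,2]>.08)&(X[...,2]<.13)
    n,L,s,cc=cv2.connectedComponentsWithStats(o.astype(np.uint8))
    for i in range(1,n):
        if s[i,4]>4: rect(L==i,X,f'orange {cc[i].round()}')
    # objects over table
    o=W&(X[...,2]>.02)
    n,L,s,cc=cv2.connectedComponentsWithStats(o.astype(np.uint8))
    for i in range(1,n):
        if s[i,4]>20: rect(L==i,X,f'obj {cc[i].round()}')
    o=W&(X[...,2]<.02)&(r-b>50)&(X[...,1]>-.02)
    n,L,s,cc=cv2.connectedComponentsWithStats(o.astype(np.uint8))
    for i in range(1,n):
        if s[i,4]>100: rect(L==i,X,f'brown {cc[i].round()}')
E
python3 m.py
python3 - <<'E'
import cv2
a=cv2.imread('pics/top0.png')[110:280,220:440]; cv2.imwrite('pics/t0c.png',cv2.resize(a,None,fx=3.5,fy=3.5,interpolation=cv2.INTER_CUBIC))
a=cv2.imread('pics/side0.png')[110:310,190:440]; cv2.imwrite('pics/s0c.png',cv2.resize(a,None,fx=3,fy=3,interpolation=cv2.INTER_CUBIC))
E
```

```text
top table z -6.895460415112797e-05
lid 1970 mean [ 0.4916 -0.1908  0.0876] rect [ 491.5 -191.7] [142.6 111.9] 84.65 z [0.0842 0.0875 0.091 ]
handle 56 mean [ 0.4954 -0.1445  0.1167] rect [ 501.5 -141.9] [36.3 67. ] 5.33 z [0.1114 0.116  0.1218]
orange [341. 204.] 34 mean [ 0.4984 -0.1127  0.1196] rect [ 498.7 -113.1] [ 4.7 41.6] 84.5 z [0.1036 0.121  0.1251]
orange [405. 206.] 11 mean [ 0.4892 -0.269   0.1202] rect [ 489.3 -269.1] [ 2.1 24.8] 80.79 z [0.1164 0.1201 0.1237]
orange [405. 214.] 5 mean [ 0.4693 -0.2671  0.1207] rect [ 469.7 -267. ] [4.7 2.3] 7.13 z [0.1174 0.1203 0.1241]
obj [367. 163.] 427 mean [ 0.6012 -0.1839  0.0858] rect [ 603.4 -186.3] [52.3 51. ] 11.2 z [0.0266 0.0945 0.0989]
obj [320. 203.] 289 mean [ 0.5016 -0.0612  0.0696] rect [507.9 -61.8] [ 24.7 106.3] 80.84 z [0.0313 0.0745 0.089 ]
obj [371. 207.] 2797 mean [ 0.4905 -0.1905  0.0892] rect [ 490.9 -190.4] [172.9 114.1] 84.44 z [0.0558 0.0879 0.1193]
obj [373. 254.] 756 mean [ 0.3739 -0.1869  0.1184] rect [ 372.6 -189.1] [68.4 67.8] 89.83 z [0.0491 0.1244 0.1279]
brown [261. 184.] 2892 mean [0.5603 0.0994 0.00
[... 200 characters left out ...]
91 0.091 ]
handle 130 mean [ 0.4941 -0.1278  0.1159] rect [ 499.7 -140.7] [40.7 68.2] 7.63 z [0.1103 0.1161 0.1218]
orange [366. 144.] 184 mean [ 0.4813 -0.2707  0.1079] rect [ 480.9 -270.5] [10.2 40.6] 78.87 z [0.0923 0.1081 0.1233]
orange [342. 176.] 238 mean [ 0.4963 -0.1134  0.1073] rect [ 496.2 -113.8] [ 8.6 42. ] 88.78 z [0.0919 0.1073 0.1222]
obj [343. 181.] 4913 mean [ 0.503  -0.1467  0.0733] rect [ 532.9 -166.1] [228.2 196.8] 83.89 z [0.0236 0.079  0.1182]
obj [405. 180.] 1553 mean [ 0.3678 -0.1724  0.0874] rect [ 369.6 -189.7] [68.3 68.5] 21.17 z [0.0236 0.0926 0.1277]
brown [278. 273.] 4292 mean [0.5567 0.104  0.0046] rect [559.2  98.9] [167.9 168.2] 19.49 z [0.0025 0.0046 0.0068]
```

```bash
sleep 3
```

```text
(no output)
```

View pics/t0c.png

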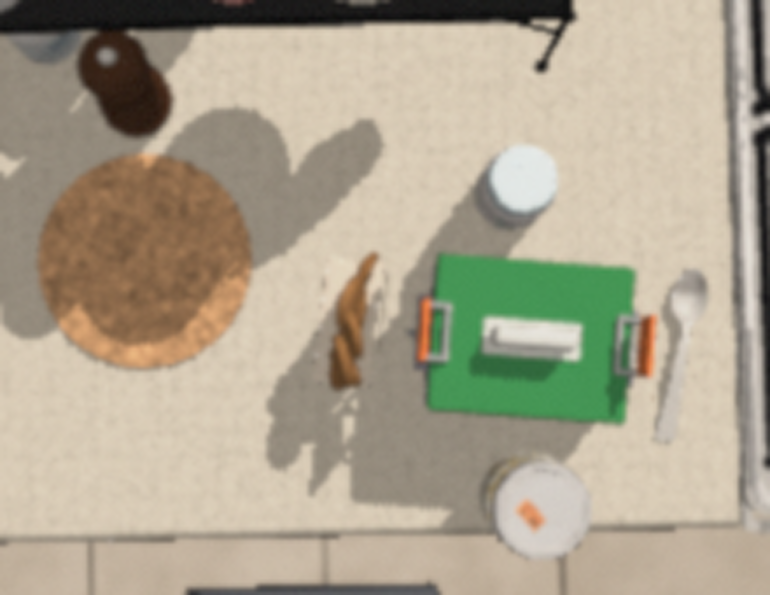

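View pics/s0c.png

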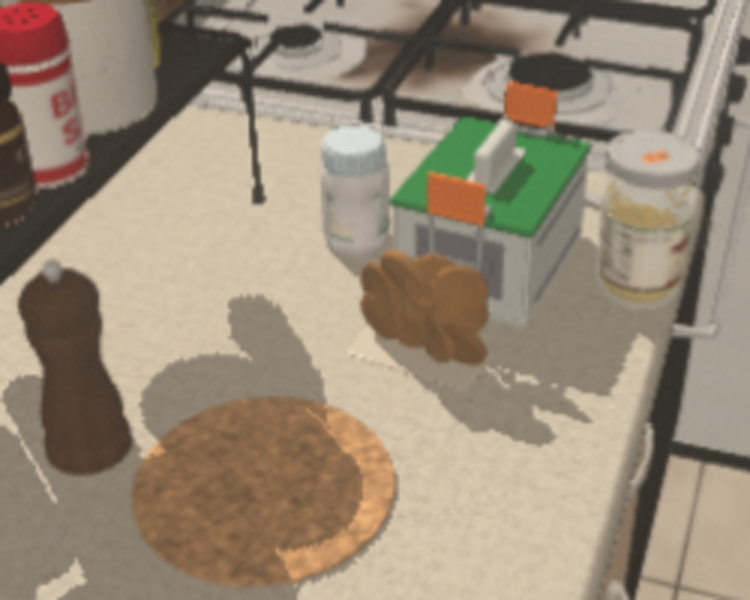

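```bash
python3 - <<'E'
from h import *
def load(n): 
    c=dict(np.load(n+'.npz')); return c,cloud(c)
for n in('top0','side0'):
    c,X=load(n); im=c['image'].astype(int)
    r,g,b=im[...,0],im[...,1],im[...,2]
    m=(X[...,2]>.012)&(X[...,1]>-.105)&(X[...,1]<-.0)&(X[...,0]>.42)&(X[...,0]<.6)&(r-b>35)&~((r>180)&(g<130))
    P=X[m]; print(n,len(P)); k=P[:,:2]
    for a in (0,-5.4,-9,-13):
        t=np.deg2rad(a);ex=np.array([np.cos(t),np.sin(t)]);ey=np.array([-ex[1],ex[0]])
        print(a,'x',np.percentile(k@ex,[1,5,50,95,99]).round(4),'y',np.percentile(k@ey,[1,5,50,95,99]).round(4))
    for lo in (.015,.03,.045,.06,.075,.09):
        q=P[(P[:,2]>lo)&(P[:,2]<lo+.015)]
        if len(q)>3: print(lo,len(q),q.min(0).round(3),q.max(0).round(3),cv2.fitLine(np.float32(q[:,:2]),cv2.DIST_L2,0,.01,.01).ravel().round(3))
    y0,y1,x0,x1=(175,225,300,350) if n=='top0' else (180,250,285,370)
    a=c['image'][y0:y1,x0:x1,::-1]; s=9 if n!='top0' else 11
    cv2.imwrite(f'pics/{n}pack.png',cv2.resize(a,None,fx=s,fy=s,interpolation=cv2.INTER_CUBIC))
c,X=load('side0')
for p in((307,227),(347,237)): print(p,X[p[1],p[0]].round(4))
E
```

```text
top0 280
0 x [0.461  0.4644 0.5027 0.5495 0.5558] y [-0.0796 -0.0759 -0.0616 -0.0483 -0.0455]
-5.4 x [0.4638 0.4674 0.506  0.5542 0.5607] y [-0.0273 -0.0239 -0.0142 -0.003  -0.0006]
-9 x [0.4632 0.4671 0.5058 0.5545 0.5613] y [0.0066 0.0086 0.0177 0.0283 0.0297]
-13 x [0.4604 0.4647 0.5033 0.5522 0.5594] y [0.0406 0.044  0.0532 0.063  0.0647]
0.03 30 [ 0.459 -0.074  0.031] [ 0.557 -0.045  0.043] [ 0.966 -0.257  0.489 -0.053]
0.045 30 [ 0.462 -0.082  0.048] [ 0.559 -0.049  0.06 ] [ 0.973 -0.232  0.511 -0.069]
0.06 73 [ 0.464 -0.079  0.06 ] [ 0.552 -0.049  0.075] [ 0.973 -0.23   0.51  -0.065]
0.075 140 [ 0.462 -0.069  0.075] [ 0.538 -0.049  0.089] [ 0.999 -0.048  0.501 -0.06 ]
side0 1172
0 x [0.4571 0.4609 0.4985 0.5478 0.5551] y [-0.0784 -0.0734 -0.0577 -0.0488 -0.0468]
-5.4 x [0.4605 0.464  0.5018 0.5521 0.5599] y [-0.026  -0.0219 -0.0111 -0.0035 -0.002 ]
-9 x [0.4603 0.4642 0.5014 0.5523 0.5604] y [0.0075 0.0108 0.0205 0.0272 0.0287]
-13 x [0.4579 0.4619 0.499  0.55   0.5584] y [0.0413 0.046  0.0558 0.062  0.0633]
0.015 196 [ 0.455 -0.077  0.015] [ 0.557 -0.046  0.03 ] [ 0.965 -0.261  0.504 -0.059]
0.03 264 [ 0.455 -0.081  0.03 ] [ 0.558 -0.044  0.045] [ 0.978 -0.209  0.498 -0.058]
0.045 209 [ 0.457 -0.083  0.045] [ 0.559 -0.048  0.06 ] [ 0.98  -0.2    0.506 -0.061]
0.06 226 [ 0.457 -0.078  0.06 ] [ 0.552 -0.048  0.075] [ 0.985 -0.17   0.497 -0.058]
0.075 238 [ 0.459 -0.069  0.075] [ 0.536 -0.05   0.09 ] [ 0.999 -0.039  0.495 -0.058]
0.09 5 [ 0.476 -0.062  0.09 ] [ 0.523 -0.057  0.091] [ 0.999 -0.054  0.511 -0.058]
(307, 227) [ 0.5533 -0.0461  0.0036]
(347, 237) [ 0.4609 -0.0428  0.0023]
```

```bash
sleep 2
```

```text
(no output)
```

View pics/top0pack.png

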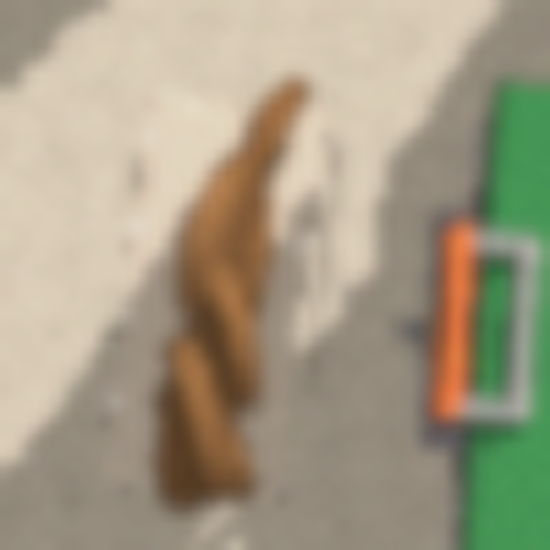

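View pics/side0pack.png

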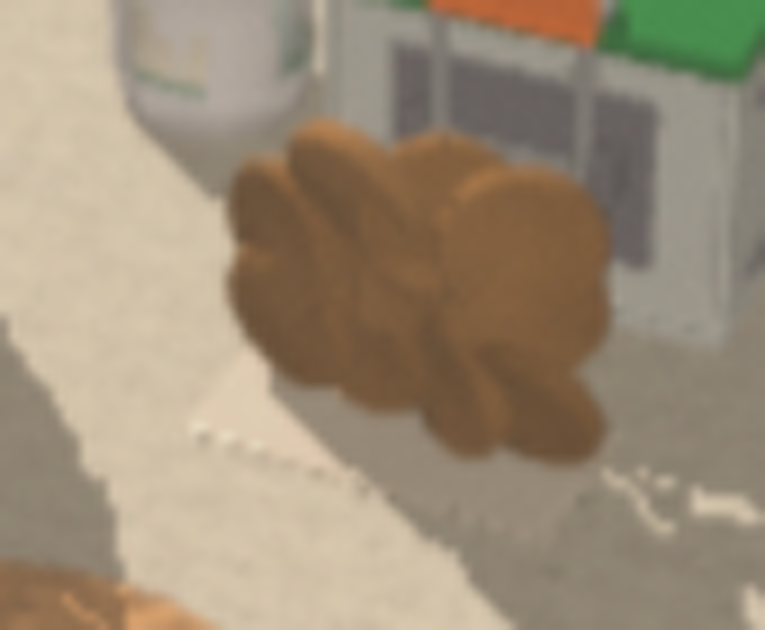

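```bash
cat >> h.py <<'E'
def ray(c,p,z):
    from scipy.spatial.transform import Rotation as Ro
    u=cv2.undistortPoints(np.float64(p).reshape(-1,1,2),np.array(c['camera_matrix'],float),np.array(c['dist'],float)).reshape(-1,2)
    R=np.array(c['rotation'],float); R=R if R.shape==(3,3) else Ro.from_quat(R).as_matrix()
    d=np.c_[u,np.ones(len(u))]@R.T; e=np.array(c['eye']); return e+d*((z-e[2])/d[:,2])[:,None]
E
python3 - <<'E'
from h import *
c=dict(np.load('side0.npz'))
q=np.array([(190,430),(235,440),(300,463),(370,490),(540,530)])
print(ray(c,(q+.5)/9-.5+[285,180],0.0).round(4))
c=dict(np.load('top0.npz'))
im=c['image'].astype(np.float32)
# enhance
a=im[170:230,300:352]; 
l=cv2.cvtColor(a.astype(np.uint8),cv2.COLOR_RGB2GRAY)
l=cv2.createCLAHE(6,(3,3)).apply(cv2.resize(l,None,fx=10,fy=10,interpolation=cv2.INTER_CUBIC))
cv2.imwrite('pics/t0e.png',l)
c=dict(np.load('side0.npz'));a=c['image'][180:250,285:370]
l=cv2.cvtColor(a,cv2.COLOR_RGB2GRAY);l=cv2.createCLAHE(6,(3,3)).apply(cv2.resize(l,None,fx=8,fy=8,interpolation=cv2.INTER_CUBIC))
cv2.imwrite('pics/s0e.png',l)
E
```

```text
[[ 0.5574 -0.0482  0.    ]
 [ 0.5456 -0.048   0.    ]
 [ 0.5275 -0.0447  0.    ]
 [ 0.5082 -0.0405  0.    ]
 [ 0.4653 -0.0392  0.    ]]
```

```bash
sleep 2
```

```text
(no output)
```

View pics/t0e.png

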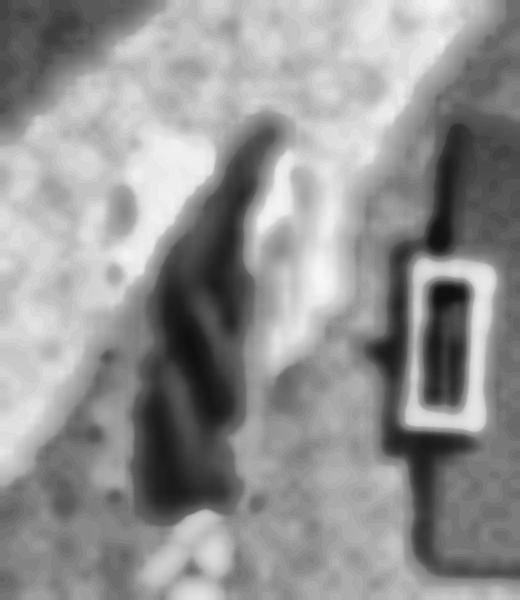

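View pics/s0e.png

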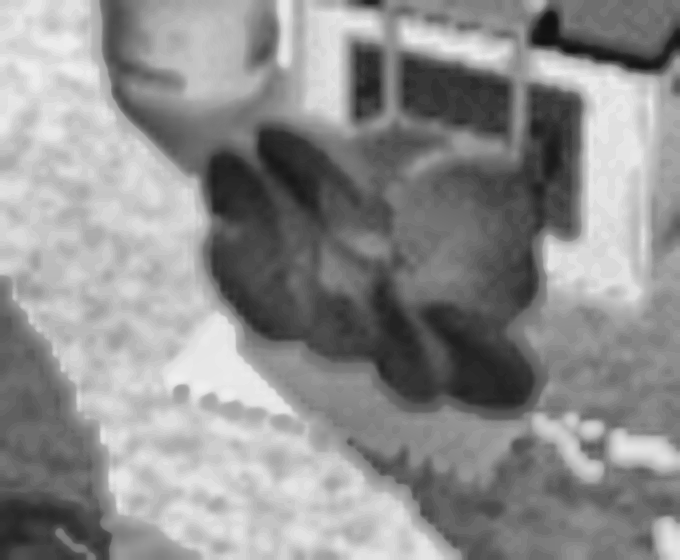

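>>> send_rows(
  increments=[
    [[0,0,0,-8.5],[0,0,0,-8.5],[0,0,0,-8.5],[0,0,0,-8.5],[0,0,0,-8.5],[0,0,0,-8.5],[0,0,0,-8.5],[0,0,0,-8.5]],
  ],
  hand=-0.35,
)

```text
clock: 0.9
eef_pos: [0.1799, -0.4627, 0.237]
tool_rot: [1.0, 0.002, -0.002, -0.006]
ft_force: [-0.2, -0.3, -0.3]
grip_width: 0.0579
```

```bash
cat >> h.py <<'E'
from scipy.spatial.transform import Rotation as Ro
KO=np.array([.491,-.191]); YAW=np.deg2rad(-5.4)
def K(x,y):
    c,s=np.cos(YAW),np.sin(YAW); return KO+[c*x-s*y,s*x+c*y]
def go(xy,z,th=None):
    o=bot.get_obs(); R=Ro.from_quat(o['tool_rot']).as_matrix(); p=np.array(o['eef_pos'])
    d=R.T@(np.array([*xy,z])-p); th0=np.degrees(np.arctan2(R[1,0],R[0,0]))
    c,s=np.cos(YAW),np.sin(YAW); k=(p[:2]-KO)
    print('t',round(o['clock'],2),'p',p.round(4),'K',np.round([c*k[0]+s*k[1],-s*k[0]+c*k[1]],4),'th',th0.round(2),'tilt',R[:,2].round(3),'w',round(float(o['grip_width']),4),'j1,6',np.round(np.array(o['joint_pos'])[[0,5]],2),'f',np.round(o['ft_force'],1))
    print('  delta tool',d.round(4), 'turn',None if th is None else round(-((th-th0+180)%360-180),2))
E
python3 -c "
from h import *
go(K(.033,.130),.2,84.6)"
```

```text
t 0.9 p [ 0.1799 -0.4627  0.237 ] K [-0.2842 -0.2997] th 0.26 tilt [-0.004  0.011 -1.   ] w 0.0579 j1,6 [-1.2   0.37] f [-0.2 -0.3 -0.3]
  delta tool [ 0.3582 -0.3959  0.0399] turn -84.34
```

>>> send_rows(
  increments=[
    [[0,0,0,-8.5],[0,0,0,-8.5],[0,0,0,-8.5],[0,0,0,-8.5],[0,0,0,-8.5],[0,0,0,-8.5],[0,0,0,-8.5],[0,0,0,-8.5]],
  ],
)

```text
clock: 1.7
eef_pos: [0.1788, -0.4598, 0.2325]
tool_rot: [0.824, 0.566, 0.003, -0.011]
ft_force: [0.1, 0.7, 0.2]
grip_width: 0.0576
```

```bash
python3 -c "
from h import *
go(K(.033,.130),.2,84.6)"
```

```text
t 1.7 p [ 0.1788 -0.4598  0.2325] K [-0.2856 -0.297 ] th 69.0 tilt [-0.008  0.021 -1.   ] w 0.0576 j1,6 [-1.2  -0.83] f [0.1 0.7 0.2]
  delta tool [0.4963 0.1926 0.0379] turn -15.6
```

>>> send_rows(
  increments=[
    [[0.05,0,0,-7.8],[0.05,0.02,0,-7.8],[0.05,0.04,0,0],[0.05,0.04,0,0],[0.05,0.03,0,0],[0.05,0.02,0,0],[0.05,0,0,0],[0.05,0,0,0]],
  ],
)

```text
clock: 2.5
eef_pos: [0.3582, -0.1133, 0.2345]
tool_rot: [0.739, 0.673, 0.004, -0.012]
ft_force: [1.0, -0.3, -0.9]
grip_width: 0.0576
```

```bash
python3 -c "
from h import *
go(K(.033,.130),.2,84.6)"
```

```text
t 2.5 p [ 0.3582 -0.1133  0.2345] K [-0.1395  0.0649] th 84.61 tilt [-0.01   0.024 -1.   ] w 0.0576 j1,6 [-0.32 -0.23] f [ 1.  -0.3 -0.9]
  delta tool [0.0643 0.173  0.0339] turn 0.01
```

>>> send_rows(
  increments=[
    [[0.02,0.045,0,0],[0.02,0.045,0,0],[0.02,0.045,0,0],[0.005,0.035,0,0],[0,0,0,0],[0,0,0,0],[0,0,0,0],[0,0,0,0]],
  ],
)

```text
clock: 3.3
eef_pos: [0.5312, -0.0528, 0.2278]
tool_rot: [0.736, 0.677, 0.0, -0.018]
ft_force: [0.3, -0.1, -0.0]
grip_width: 0.0577
```

```bash
python3 -c "
from h import *
go(K(.033,.130),.2,84.6)"
```

```text
t 3.3 p [ 0.5312 -0.0528  0.2278] K [0.027  0.1414] th 85.23 tilt [-0.024  0.027 -0.999] w 0.0577 j1,6 [-0.11 -0.03] f [ 0.3 -0.1 -0. ]
  delta tool [-0.0121  0.0066  0.0274] turn 0.63
```

>>> send_rows(
  increments=[
    [[-0.012,0.007,0.02,0.6],[0,0,0.045,0],[0,0,0.025,0],[0,0,0,0],[0,0,0,0],[0,0,0,0],[0,0,0,0],[0,0,0,0]],
  ],
)

```text
clock: 4.1
eef_pos: [0.5343, -0.0667, 0.1449]
tool_rot: [0.741, 0.671, 0.005, -0.012]
ft_force: [0.1, -0.8, -0.1]
grip_width: 0.0577
```

```bash
python3 -c "
from h import *
go(K(.033,.130),.065,84.6)
c=shot('top','top1');a=c['image'][150:250,280:420,::-1];cv2.imwrite('pics/t1c.png',cv2.resize(a,None,fx=5.5,fy=5.5,interpolation=cv2.INTER_CUBIC))
c=shot('side','side1');a=c['image'][80:270,240:440,::-1];cv2.imwrite('pics/s1c.png',cv2.resize(a,None,fx=3.1,fy=3.1,interpolation=cv2.INTER_CUBIC))
go(K(.033,.130),.065,84.6)
"
```

```text
t 4.1 p [ 0.5343 -0.0667  0.1449] K [0.0314 0.1278] th 84.28 tilt [-0.01   0.025 -1.   ] w 0.0577 j1,6 [-0.14 -0.04] f [ 0.1 -0.8 -0.1]
  delta tool [0.0003 0.0026 0.0799] turn -0.32
t 4.2 p [ 0.5343 -0.0666  0.1447] K [0.0314 0.1279] th 84.29 tilt [-0.01   0.025 -1.   ] w 0.0577 j1,6 [-0.14 -0.04] f [-0.1  0.8  0.3]
  delta tool [0.0003 0.0026 0.0797] turn -0.31
```

```bash
sleep 2
```

```text
(no output)
```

View pics/t1c.png

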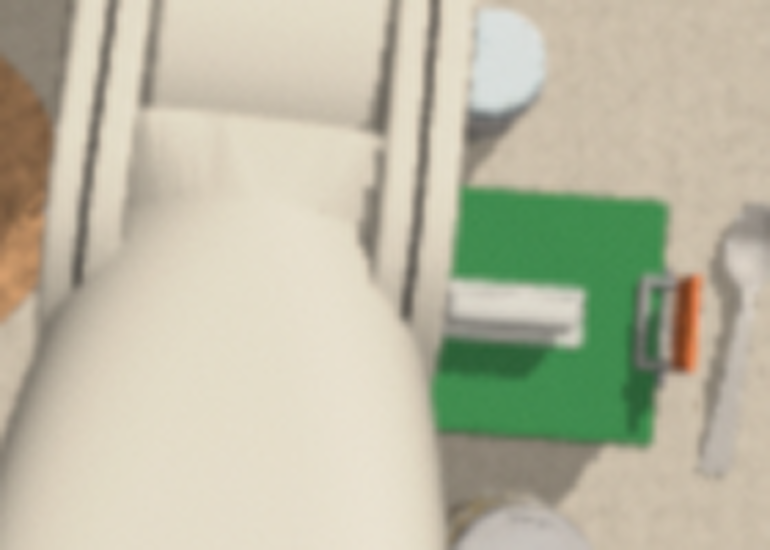

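View pics/s1c.png

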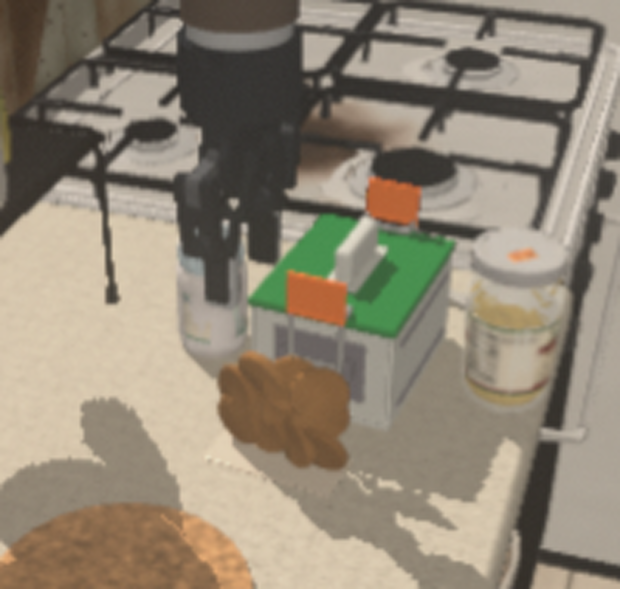

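>>> send_rows(
  increments=[
    [[0.002,0.003,0.02,0],[0,0,0.03,0],[0,0,0.024,0],[0,0,0,0],[0,0,0,0],[0,0,0,0],[0,0,0,0],[0,0,0,0]],
  ],
)

```text
clock: 5.0
eef_pos: [0.5427, -0.0634, 0.076]
tool_rot: [0.741, 0.671, 0.009, -0.007]
ft_force: [0.2, -1.1, -0.8]
grip_width: 0.058
```

```bash
python3 -c "
from h import *
go(K(.034,.130),.065,84.6)
c=shot('side','side2');np.savez('side2.npz',**c);a=c['image'][80:270,240:440,::-1];cv2.imwrite('pics/s2c.png',cv2.resize(a,None,fx=3.1,fy=3.1,interpolation=cv2.INTER_CUBIC))
"
```

```text
t 5.0 p [ 0.5427 -0.0634  0.076 ] K [0.0395 0.1319] th 84.35 tilt [ 0.004  0.023 -1.   ] w 0.058 j1,6 [-0.13 -0.03] f [ 0.2 -1.1 -0.8]
  delta tool [-0.0022 -0.0055  0.011 ] turn -0.25
```

```bash
sleep 2
```

```text
(no output)
```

View pics/s2c.png

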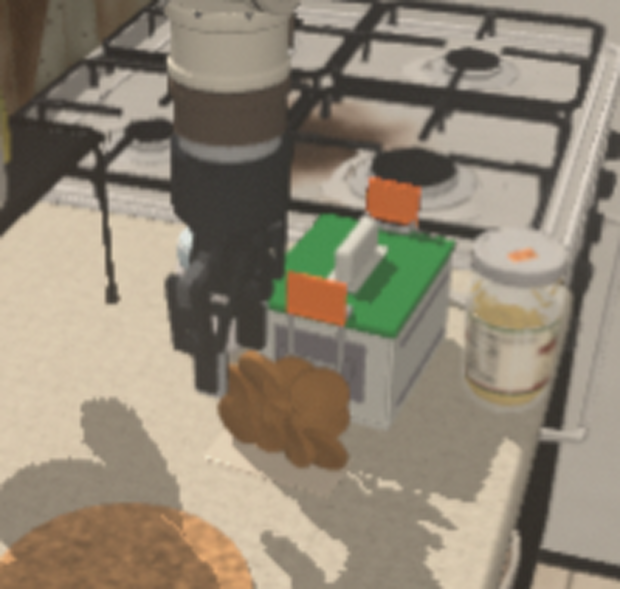

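>>> send_rows(
  increments=[
    [[-0.001,-0.009,0.006,0],[0,-0.002,0.006,0],[0,0,0,0],[0,0,0,0],[0,0,0,0],[0,0,0,0],[0,0,0,0],[0,0,0,0]],
  ],
)

```text
clock: 5.85
eef_pos: [0.5402, -0.0639, 0.0694]
tool_rot: [0.74, 0.672, 0.015, -0.0]
ft_force: [2.0, 0.9, 0.9]
grip_width: 0.0574
```

```bash
python3 -c "
from h import *
go(K(.034,.130),.065,84.6)
"
```

```text
t 5.85 p [ 0.5402 -0.0639  0.0694] K [0.037  0.1311] th 84.49 tilt [ 0.022  0.021 -1.   ] w 0.0574 j1,6 [-0.13 -0.03] f [2.  0.9 0.9]
  delta tool [-0.0012 -0.0031  0.0044] turn -0.11
```

>>> send_rows(
  increments=[
    [[0,-0.002,0.004,0],[0,0,0,0],[0,0,0,0],[0,0,0,0],[0,0,0,0],[0,0,0,0],[0,0,0,0],[0,0,0,0]],
  ],
  hand=1,
)

```text
clock: 6.65
eef_pos: [0.5399, -0.0643, 0.0665]
tool_rot: [0.74, 0.672, 0.016, 0.002]
ft_force: [1.6, -0.3, 1.8]
grip_width: 0.0433
```

```bash
python3 -c "
from h import *
go([.42,.02],.085,84.6)
"
```

```text
t 6.65 p [ 0.5399 -0.0643  0.0665] K [0.0368 0.1308] th 84.47 tilt [ 0.027  0.019 -0.999] w 0.0433 j1,6 [-0.13 -0.03] f [ 1.6 -0.3  1.8]
  delta tool [ 0.0727 -0.1271 -0.0201] turn -0.13
```

>>> send_rows(
  increments=[
    [[0,0,-0.02,0],[0.02,0,-0.005,0],[0.03,-0.01,0,0],[0.02,-0.03,0,0],[0,-0.03,0,0],[0,-0.02,0,0],[0,0,0,0],[0,0,0,0]],
  ],
)

```text
clock: 7.45
eef_pos: [0.4464, 0.0164, 0.0837]
tool_rot: [0.741, 0.672, 0.01, -0.005]
ft_force: [0.3, 0.8, -2.0]
grip_width: 0.0432
```

```bash
python3 -c "
from h import *
go([.435,.02],.085,84.6)
c=shot('side','side3');np.savez('side3.npz',**c);a=c['image'][80:300,240:480,::-1];cv2.imwrite('pics/s3c.png',cv2.resize(a,None,fx=3,fy=2.7,interpolation=cv2.INTER_CUBIC))
"
```

```text
t 7.45 p [0.4464 0.0164 0.0837] K [-0.0639  0.2023] th 84.43 tilt [ 0.009  0.02  -1.   ] w 0.0432 j1,6 [0.02 0.12] f [ 0.3  0.8 -2. ]
  delta tool [ 0.0025 -0.0117 -0.0013] turn -0.17
```

```bash
sleep 2
```

```text
(no output)
```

View pics/s3c.png

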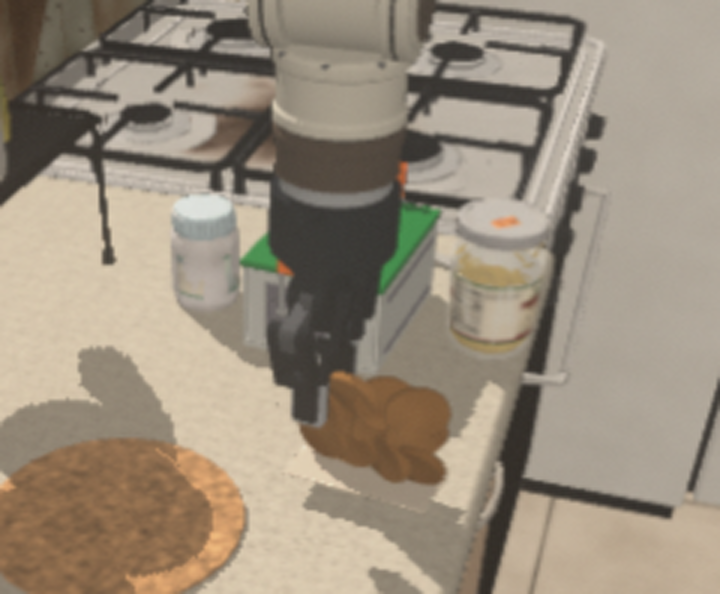

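>>> send_rows(
  increments=[
    [[0,-0.006,0.008,0],[0,-0.002,0.006,0],[0,0,0.004,0],[0,0,0.001,0],[0,0,0,0],[0,0,0,0],[0,0,0,0],[0,0,0,0]],
  ],
)

```text
clock: 8.3
eef_pos: [0.4418, 0.0165, 0.0665]
tool_rot: [0.742, 0.67, 0.011, -0.003]
ft_force: [-1.8, 0.7, 3.5]
grip_width: 0.0432
```

```bash
python3 -c "
from h import *
go([.435,.02],.067,84.6)
"
```

```text
t 8.3 p [0.4418 0.0165 0.0665] K [-0.0685  0.2019] th 84.22 tilt [ 0.012  0.02  -1.   ] w 0.0432 j1,6 [0.02 0.13] f [-1.8  0.7  3.5]
  delta tool [ 0.0028 -0.0071 -0.0005] turn -0.38
```

>>> send_rows(
  increments=[
    [[0,0,0,0],[0,0,0,0],[0,0,0,0],[0,0,-0.03,0],[0,0,-0.05,0],[0,0,-0.04,0],[0,0,0,0],[0,0,0,0]],
  ],
  hand=-0.35,
)

```text
clock: 9.1
eef_pos: [0.4407, 0.0139, 0.189]
tool_rot: [0.742, 0.671, 0.01, -0.004]
ft_force: [-1.2, -0.4, -0.7]
grip_width: 0.0579
```

```bash
python3 -c "
from h import *
go(K(0,.055),.125,84.6)
c=shot('side','side4');np.savez('side4.npz',**c);a=c['image'][80:300,240:480,::-1];cv2.imwrite('pics/s4c.png',cv2.resize(a,None,fx=3,fy=2.7,interpolation=cv2.INTER_CUBIC))
"
```

```text
t 9.1 p [0.4407 0.0139 0.189 ] K [-0.0694  0.1992] th 84.22 tilt [ 0.01  0.02 -1.  ] w 0.0579 j1,6 [0.02 0.12] f [-1.2 -0.4 -0.7]
  delta tool [-0.1451  0.0698  0.0617] turn -0.38
```

```bash
sleep 2
```

```text
(no output)
```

View pics/s4c.png

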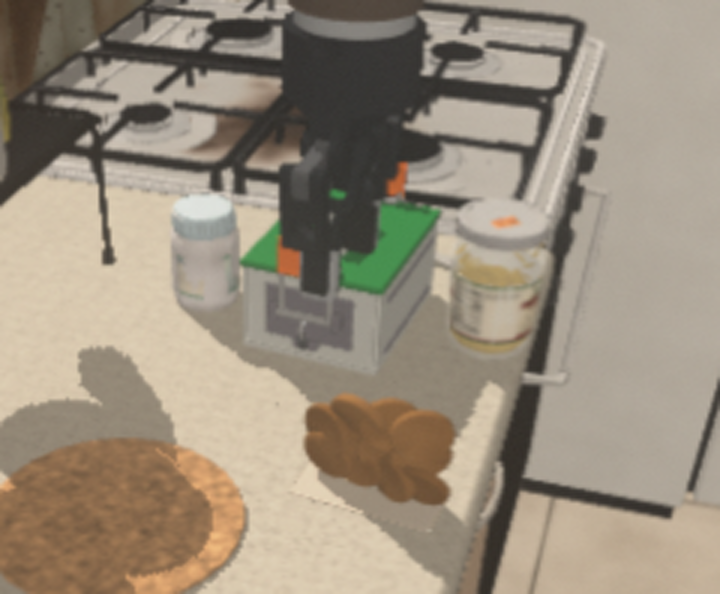

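>>> send_rows(
  increments=[
    [[-0.04,0.02,0,0],[-0.04,0.02,0,0],[-0.04,0.02,0,0],[-0.023,0.01,0,0],[0,0,0.025,0],[0,0,0.02,0],[0,0,0,0],[0,0,0,0]],
  ],
  hand=1,
)

```text
clock: 9.95
eef_pos: [0.4936, -0.1381, 0.1277]
tool_rot: [0.741, 0.672, 0.006, -0.011]
ft_force: [-0.4, -0.5, 1.1]
grip_width: 0.0002
```

```bash
python3 -c "
from h import *
go(K(0,.055),.112,84.6)
"
```

```text
t 9.95 p [ 0.4936 -0.1381  0.1277] K [-0.0024  0.0529] th 84.42 tilt [-0.006  0.025 -1.   ] w 0.0002 j1,6 [-0.29 -0.19] f [-0.4 -0.5  1.1]
  delta tool [0.0017 0.0025 0.0158] turn -0.18
```

>>> send_rows(
  increments=[
    [[0.002,0.002,0.015,0],[0.008,0,0,0],[0.01,0,0,0],[0.01,0,0,0],[0.01,0,0.002,0],[0.01,0,0.003,0],[0.01,0,0.004,0],[0.01,0,0.004,0]],
  ],
)

```text
clock: 10.75
eef_pos: [0.5046, -0.0623, 0.105]
tool_rot: [0.74, 0.672, 0.007, -0.008]
ft_force: [0.5, -0.9, 0.6]
grip_width: 0.0003
```

```bash
python3 -c "
from h import *
go(K(0,.12),.085,84.6)
c=shot('side','side5');a=c['image'][80:300,240:480,::-1];cv2.imwrite('pics/s5c.png',cv2.resize(a,None,fx=3,fy=2.7,interpolation=cv2.INTER_CUBIC))
"
```

```text
t 10.75 p [ 0.5046 -0.0623  0.105 ] K [0.0014 0.1294] th 84.5 tilt [-0.     0.022 -1.   ] w 0.0003 j1,6 [-0.14 -0.04] f [ 0.5 -0.9  0.6]
  delta tool [-0.0098 -0.0014  0.0197] turn -0.1
```

```bash
sleep 2
```

```text
(no output)
```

View pics/s5c.png

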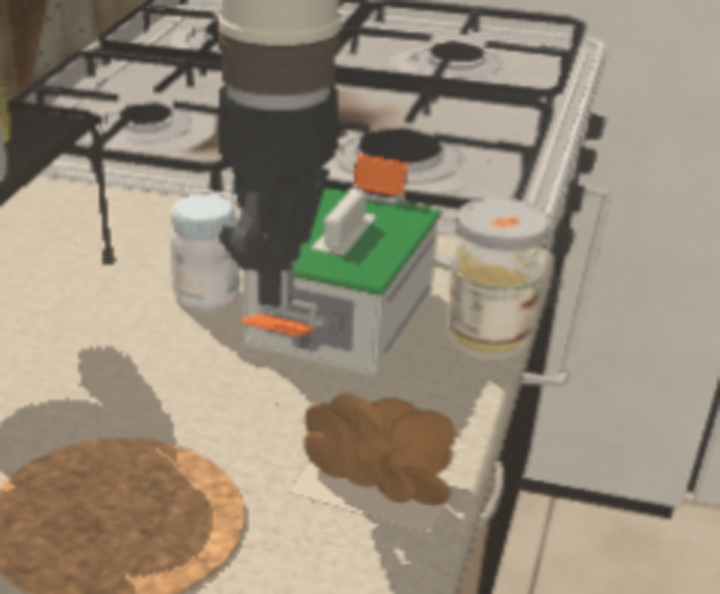

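>>> send_rows(
  increments=[
    [[0,0,-0.035,0],[0,0,-0.035,0],[-0.03,0,0,0],[-0.045,0,0,0],[-0.045,0,0,0],[-0.045,0,0,0],[-0.013,0,0,0],[0,0,0,0]],
  ],
)

```text
clock: 11.6
eef_pos: [0.4894, -0.2394, 0.1705]
tool_rot: [0.736, 0.677, 0.008, -0.011]
ft_force: [-0.8, 0.6, -0.8]
grip_width: -0.0003
```

```bash
python3 -c "
from h import *
go(K(0,-.055),.112,84.6)
"
```

```text
t 11.6 p [ 0.4894 -0.2394  0.1705] K [ 0.003  -0.0483] th 85.22 tilt [-0.003  0.027 -1.   ] w -0.0003 j1,6 [-0.47 -0.38] f [-0.8  0.6 -0.8]
  delta tool [-0.0082 -0.0028  0.0583] turn 0.62
```

>>> send_rows(
  increments=[
    [[-0.006,-0.003,0,0.6],[0,0,0.025,0],[0,0,0.022,0],[0,0,0.008,0],[0,0,0,0],[0,0,0,0],[0,0,0,0],[0,0,0,0]],
  ],
)

```text
clock: 12.4
eef_pos: [0.4878, -0.2372, 0.1166]
tool_rot: [0.737, 0.676, 0.01, -0.01]
ft_force: [-0.2, 0.1, 0.1]
grip_width: 0.0002
```

```bash
python3 -c "
from h import *
go(K(0,-.055),.112,84.6)
"
```

```text
t 12.4 p [ 0.4878 -0.2372  0.1166] K [ 0.0012 -0.0463] th 85.03 tilt [ 0.     0.028 -1.   ] w 0.0002 j1,6 [-0.47 -0.38] f [-0.2  0.1  0.1]
  delta tool [-0.0088 -0.0012  0.0044] turn 0.43
```

>>> send_rows(
  increments=[
    [[-0.008,0,0.004,0],[-0.01,0,0,0],[-0.011,0,0,0],[-0.011,0,0,0],[-0.011,0,0.002,0],[-0.011,0,0.003,0],[-0.011,0,0.004,0],[-0.01,0,0.004,0]],
  ],
)

```text
clock: 13.2
eef_pos: [0.4808, -0.327, 0.0975]
tool_rot: [0.737, 0.676, 0.01, -0.009]
ft_force: [0.2, -0.0, 0.2]
grip_width: 0.0002
```

```bash
python3 -c "
from h import *
go(K(0,-.125),.09,84.6)
c=shot('side','side6');a=c['image'][80:300,240:480,::-1];cv2.imwrite('pics/s6c.png',cv2.resize(a,None,fx=3,fy=2.7,interpolation=cv2.INTER_CUBIC))
"
```

```text
t 13.2 p [ 0.4808 -0.327   0.0975] K [ 0.0026 -0.1364] th 85.01 tilt [ 0.003  0.027 -1.   ] w 0.0002 j1,6 [-0.61 -0.52] f [ 0.2 -0.   0.2]
  delta tool [ 0.0112 -0.0026  0.0078] turn 0.41
```

```bash
sleep 2
```

```text
(no output)
```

View pics/s6c.png

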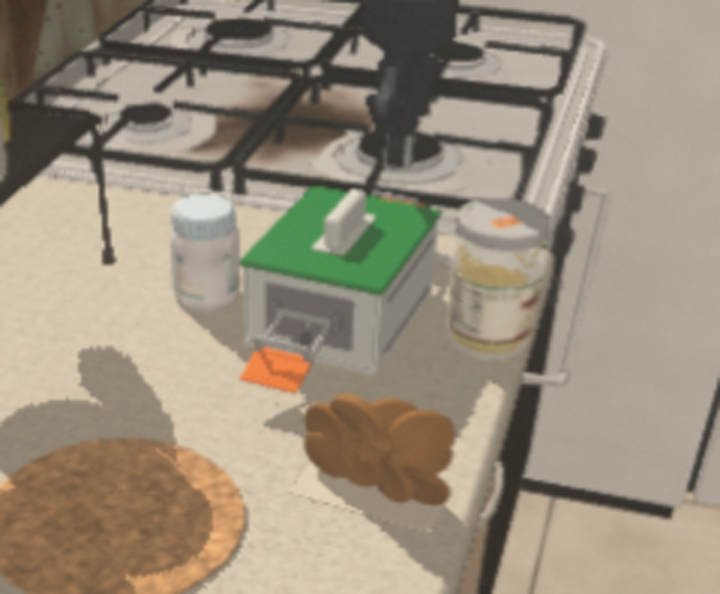

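>>> send_rows(
  increments=[
    [[0,0,-0.04,0],[0,0,-0.045,0],[0.04,0,0,0],[0.045,0,0,0],[0.04,0,0,0],[0,0,0,8.5],[0,0,0,8.5],[0,0,0,8.5]],
  ],
  hand=-0.3,
)

```text
clock: 14.05
eef_pos: [0.492, -0.2063, 0.1868]
tool_rot: [0.873, 0.487, 0.008, -0.01]
ft_force: [-0.2, 0.1, 0.0]
grip_width: 0.0553
```

>>> send_rows(
  increments=[
    [[0,0,0,8.5],[0,0,0,8.5],[0,0,0,8.5],[0,0,0,8.5],[0,0,0,8.5],[0,0,0,8.5],[0,0,0,8.5],[0,0,0,0]],
  ],
)

```text
clock: 14.85
eef_pos: [0.4922, -0.2079, 0.1864]
tool_rot: [1.0, -0.017, 0.001, -0.012]
ft_force: [-0.2, -0.2, -0.0]
grip_width: 0.0552
```

```bash
python3 -c "
from h import *
c=shot('top','top7');np.savez('top7.npz',**c);a=c['image'][150:280,280:440,::-1];cv2.imwrite('pics/t7c.png',cv2.resize(a,None,fx=4.5,fy=4.5,interpolation=cv2.INTER_CUBIC))
c=shot('side','side7');np.savez('side7.npz',**c);a=c['image'][80:270,240:440,::-1];cv2.imwrite('pics/s7c.png',cv2.resize(a,None,fx=3.1,fy=3.1,interpolation=cv2.INTER_CUBIC))
X=cloud(c);im=c['image'].astype(int);g=(im[...,1]>im[...,0]+40)&(im[...,1]>im[...,2]+40)&(abs(X[...,2]-.088)<.02)
P=X[g];print('lid z',np.percentile(P[:,2],[2,50,98]),len(P),cv2.minAreaRect(np.float32(P[:,:2]*1000)))
go(K(0,0),.103,-5.4)
"
```

```text
lid z [0.08619594 0.08906545 0.09073741] 1182 ((488.5279541015625, -191.50328063964844), (144.0603790283203, 111.31085968017578), 84.03826904296875)
t 14.95 p [ 0.4922 -0.2078  0.1864] K [ 0.0028 -0.0166] th -1.74 tilt [ 0.003  0.023 -1.   ] w 0.0556 j1,6 [-0.41  1.19] f [ 0.1 -0.2  0.1]
  delta tool [-0.0019 -0.0148  0.0838] turn 3.66
```

```bash
sleep 2
```

```text
(no output)
```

View pics/s7c.png

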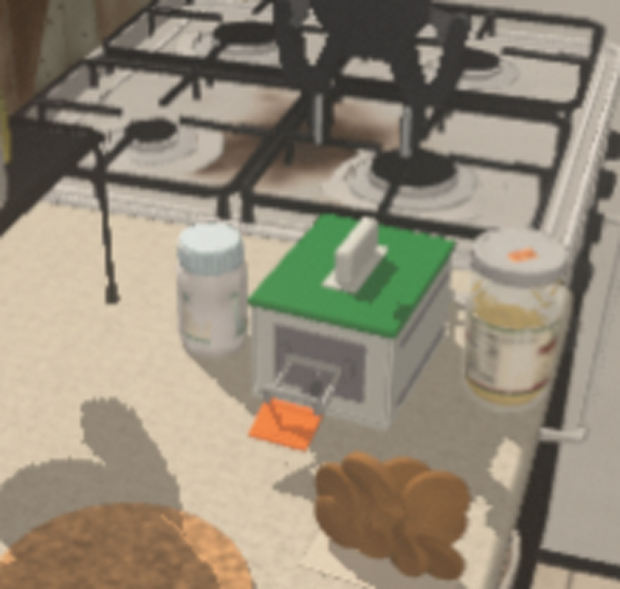

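View pics/t7c.png

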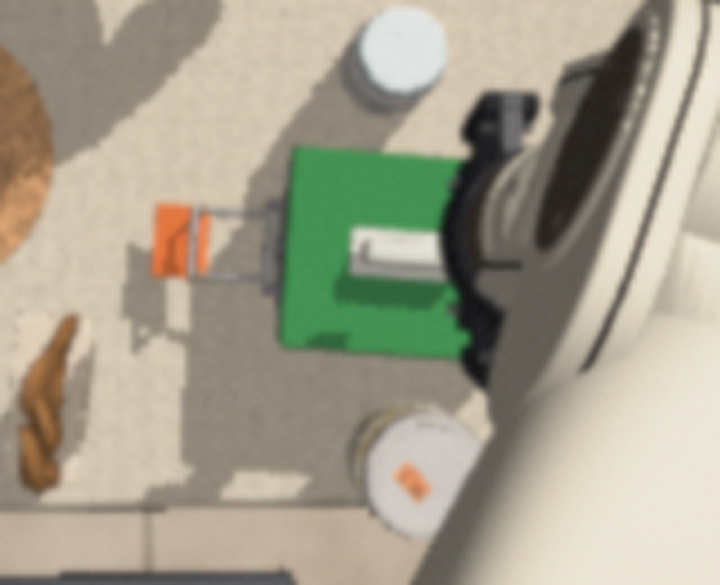

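>>> send_rows(
  increments=[
    [[-0.002,-0.015,0,3.7],[0,0,0.03,0],[0,0,0.03,0],[0,0,0.012,0],[0,0,0,0],[0,0,0,0],[0,0,0,0],[0,0,0,0]],
  ],
)

```text
clock: 15.75
eef_pos: [0.4934, -0.1923, 0.1157]
tool_rot: [0.999, -0.041, 0.004, -0.01]
ft_force: [0.4, 0.2, -0.0]
grip_width: 0.0556
```

```bash
python3 -c "
from h import *
go(K(0,0),.104,-5.4)
c=shot('side','side8');np.savez('side8.npz',**c);a=c['image'][80:270,240:440,::-1];cv2.imwrite('pics/s8c.png',cv2.resize(a,None,fx=3.1,fy=3.1,interpolation=cv2.INTER_CUBIC))
"
```

```text
t 15.75 p [ 0.4934 -0.1923  0.1157] K [ 0.0025 -0.001 ] th -4.69 tilt [ 0.009  0.02  -1.   ] w 0.0556 j1,6 [-0.38  1.27] f [ 0.4  0.2 -0. ]
  delta tool [-0.0026 -0.0008  0.0117] turn 0.71
```

```bash
sleep 2
```

```text
(no output)
```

View pics/s8c.png

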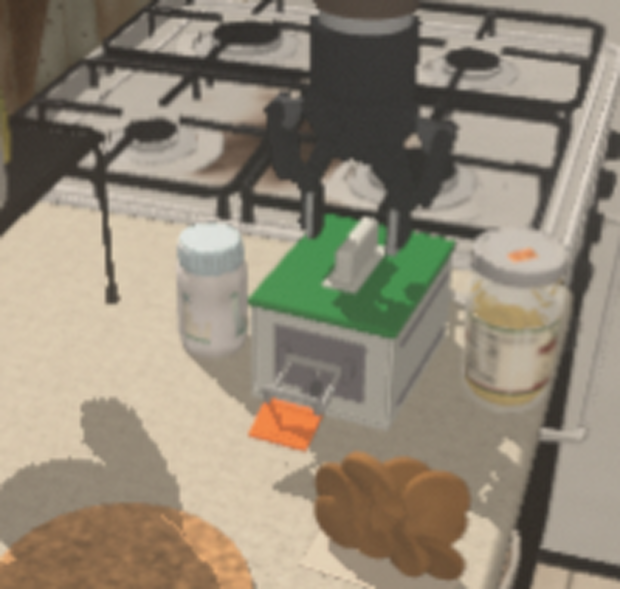

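>>> send_rows(
  increments=[
    [[-0.002,0,0.008,0.7],[0,0,0.005,0],[0,0,0,0],[0,0,0,0],[0,0,0,0],[0,0,0,0],[0,0,0,0],[0,0,0,0]],
  ],
)

```text
clock: 16.6
eef_pos: [0.4924, -0.1924, 0.1031]
tool_rot: [0.999, -0.047, 0.006, -0.01]
ft_force: [0.0, -0.4, -0.0]
grip_width: 0.0553
```

```bash
python3 -c "
from h import *
go(K(0,0),.104,-5.4)
"
```

```text
t 16.6 p [ 0.4924 -0.1924  0.1031] K [ 0.0015 -0.0012] th -5.43 tilt [ 0.012  0.019 -1.   ] w 0.0553 j1,6 [-0.38  1.28] f [ 0.  -0.4 -0. ]
  delta tool [-0.0015 -0.0013 -0.0009] turn -0.03
```

Positioned. Closing on the handle.

>>> send_rows(
  increments=[
    [[-0.001,0,-0.001,0],[0,0,0,0],[0,0,0,0],[0,0,0,0],[0,0,0,0],[0,0,0,0],[0,0,0,0],[0,0,0,0]],
  ],
  hand=1,
)

```text
clock: 17.4
eef_pos: [0.4914, -0.1924, 0.1047]
tool_rot: [0.999, -0.047, 0.006, -0.009]
ft_force: [-0.1, -0.8, 0.3]
grip_width: 0.0126
```

```bash
python3 -c "
from h import *
go(K(0,0),.16,-5.4)
"
```

```text
t 17.4 p [ 0.4914 -0.1924  0.1047] K [ 0.0005 -0.0013] th -5.45 tilt [ 0.013  0.018 -1.   ] w 0.0126 j1,6 [-0.39  1.28] f [-0.1 -0.8  0.3]
  delta tool [ 0.0001 -0.0024 -0.0552] turn -0.05
```

>>> send_rows(
  increments=[
    [[0,0,-0.012,0],[0,0,-0.015,0],[0,0,-0.02,0],[0,0,-0.02,0],[0,0,-0.015,0],[0,0,0,0],[0,0,0,0],[0,0,0,0]],
  ],
)

```text
clock: 18.2
eef_pos: [0.4871, -0.1927, 0.1882]
tool_rot: [0.999, -0.047, 0.001, -0.011]
ft_force: [-0.9, 0.0, -3.5]
grip_width: 0.0129
```

```bash
python3 -c "
from h import *
go([.56,.099],.18,-5.4)
c=shot('side','side9');np.savez('side9.npz',**c);a=c['image'][40:300,190:440,::-1];cv2.imwrite('pics/s9c.png',cv2.resize(a,None,fx=2.3,fy=2.3,interpolation=cv2.INTER_CUBIC))
"
```

```text
t 18.2 p [ 0.4871 -0.1927  0.1882] K [-0.0037 -0.002 ] th -5.42 tilt [ 0.004  0.022 -1.   ] w 0.0129 j1,6 [-0.39  1.28] f [-0.9  0.  -3.5]
  delta tool [ 0.045  -0.297   0.0149] turn -0.02
```

```bash
sleep 2
```

```text
(no output)
```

View pics/s9c.png

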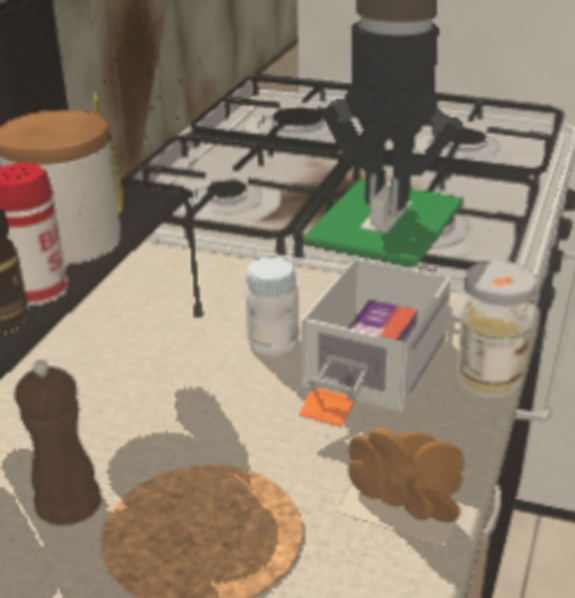

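>>> send_rows(
  increments=[
    [[0,-0.025,0,0],[0.005,-0.045,0,0],[0.005,-0.05,0,0],[0.005,-0.05,0,0],[0.01,-0.05,0,0],[0.01,-0.04,0,0],[0.005,-0.02,0,0],[0,0,0,0]],
  ],
)

```text
clock: 19.05
eef_pos: [0.5516, 0.0888, 0.1848]
tool_rot: [0.999, -0.05, -0.006, -0.011]
ft_force: [-0.3, -1.2, -3.3]
grip_width: 0.0126
```

```bash
python3 -c "
from h import *
go([.56,.099],.05,-5.4)
c=dict(np.load('top0.npz'));X=cloud(c);m=(X[...,0]>.6)&(X[...,0]<.72)&(X[...,1]>.04)&(X[...,1]<.2)&(X[...,2]>.03)&(X[...,2]<.16);P=X[m];print(P.min(0),P.max(0))
c=dict(np.load('side0.npz'));X=cloud(c);m=(X[...,0]>.6)&(X[...,0]<.74)&(X[...,1]>.04)&(X[...,1]<.2)&(X[...,2]>.03)&(X[...,2]<.16);P=X[m];print(P.min(0),P.max(0))
"
```

```text
t 19.05 p [0.5516 0.0888 0.1848] K [0.034  0.2843] th -5.73 tilt [-0.011  0.022 -1.   ] w 0.0126 j1,6 [0.15 1.82] f [-0.3 -1.2 -3.3]
  delta tool [ 0.0091 -0.0081  0.1349] turn -0.33
[0.66095782 0.04002275 0.03015309] [0.71998601 0.19902506 0.15994446]
[0.66010369 0.04008684 0.0300745 ] [0.73990671 0.19996215 0.15999366]
```

>>> send_rows(
  increments=[
    [[0.004,-0.008,0.02,0],[0,0,0.035,0],[0,0,0.035,0],[0,0,0.025,0],[0,0,0.01,0],[0,0,0,0],[0,0,0,0],[0,0,0,0]],
  ],
)

```text
clock: 19.85
eef_pos: [0.5528, 0.0956, 0.0539]
tool_rot: [0.999, -0.051, -0.008, -0.009]
ft_force: [-0.4, 0.4, -2.9]
grip_width: 0.0129
```

```bash
python3 -c "
from h import *
go([.56,.099],.037,-5.4)
c=shot('side','side10');np.savez('side10.npz',**c);a=c['image'][120:330,190:440,::-1];cv2.imwrite('pics/s10c.png',cv2.resize(a,None,fx=2.7,fy=2.7,interpolation=cv2.INTER_CUBIC))
X=cloud(c);im=c['image'].astype(int);g=(im[...,1]>im[...,0]+40)&(im[...,1]>im[...,2]+40)&(X[...,1]>0)&(X[...,1]<.25)&(X[...,0]<.7)&(X[...,0]>.4)
P=X[g];A=np.c_[P[:,:2],np.ones(len(P))];co=np.linalg.lstsq(A,P[:,2],rcond=None)[0];print('lid plane',co,'z',np.percentile(P[:,2],[2,50,98]),len(P),cv2.minAreaRect(np.float32(P[:,:2]*1000)))
"
```

```text
t 19.85 p [0.5528 0.0956 0.0539] K [0.0346 0.2912] th -5.85 tilt [-0.016  0.019 -1.   ] w 0.0129 j1,6 [0.16 1.83] f [-0.4  0.4 -2.9]
  delta tool [ 0.0071 -0.0038  0.0168] turn -0.45
lid plane [-0.02277828 -0.00675874  0.05118142] z [0.03556945 0.03841746 0.04066983] 1302 ((548.1194458007812, 96.78345489501953), (142.588134765625, 108.24118041992188), 83.68400573730469)
```

```bash
sleep 2
```

```text
(no output)
```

View pics/s10c.png

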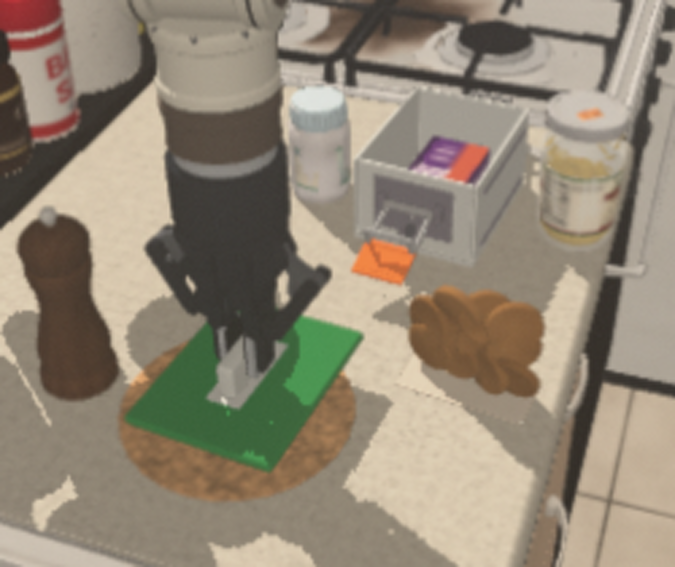

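>>> send_rows(
  increments=[
    [[0.008,-0.003,0.005,0],[0.002,0,0.005,0],[0,0,0.004,0],[0,0,0.002,0],[0,0,0,0],[0,0,0,0],[0,0,0,0],[0,0,0,0]],
  ],
)

```text
clock: 20.7
eef_pos: [0.5668, 0.0987, 0.04]
tool_rot: [0.999, -0.051, -0.005, -0.01]
ft_force: [0.1, -0.5, -3.6]
grip_width: 0.013
```

```bash
cat >lid.py <<'E'
from h import *
import sys
n=sys.argv[1]
go([.56,.099],.037,-5.4)
c=shot('side',n);np.savez(n+'.npz',**c)
X=cloud(c);im=c['image'].astype(int);g=(im[...,1]>im[...,0]+40)&(im[...,1]>im[...,2]+40)&(X[...,1]>0)&(X[...,1]<.25)&(X[...,0]<.7)&(X[...,0]>.4)
P=X[g];A=np.c_[P[:,:2],np.ones(len(P))];co=np.linalg.lstsq(A,P[:,2],rcond=None)[0];print('lid plane',co,'z',np.percentile(P[:,2],[2,50,98]),len(P),cv2.minAreaRect(np.float32(P[:,:2]*1000)))
E
python3 lid.py side11
```

```text
t 20.7 p [0.5668 0.0987 0.04  ] K [0.0482 0.2956] th -5.83 tilt [-0.008  0.02  -1.   ] w 0.013 j1,6 [0.16 1.83] f [ 0.1 -0.5 -3.6]
  delta tool [-0.0068  0.0005  0.0031] turn -0.43
lid plane [-0.01459737 -0.00845888  0.03301133] z [0.0215148  0.02397463 0.02641966] 603 ((563.1932373046875, 99.86282348632812), (143.68231201171875, 109.14969635009766), 83.73954010009766)
```

>>> send_rows(
  increments=[
    [[-0.007,0,0,0],[0,0,0.002,0],[0,0,0.001,0],[0,0,0,0],[0,0,0,0],[0,0,0,0],[0,0,0,0],[0,0,0,0]],
  ],
)

```text
clock: 21.55
eef_pos: [0.5593, 0.0996, 0.0372]
tool_rot: [0.999, -0.051, -0.004, -0.01]
ft_force: [-0.3, 0.9, -2.6]
grip_width: 0.0131
```

```bash
python3 lid.py side12
```

```text
t 21.55 p [0.5593 0.0996 0.0372] K [0.0406 0.2957] th -5.83 tilt [-0.008  0.02  -1.   ] w 0.0131 j1,6 [0.17 1.84] f [-0.3  0.9 -2.6]
  delta tool [0.0008 0.0005 0.0002] turn -0.43
lid plane [-0.01248872 -0.00830241  0.02903781] z [0.01867847 0.0213983  0.02388188] 771 ((554.7506713867188, 100.32819366455078), (144.10595703125, 108.3022689819336), 83.09252166748047)
```

>>> send_rows(
  increments=[
    [[0.001,0,0.002,0],[0,0,0.001,0],[0,0,0,0],[0,0,0,0],[0,0,0,0],[0,0,0,0],[0,0,0,0],[0,0,0,0]],
  ],
)

```text
clock: 22.4
eef_pos: [0.5599, 0.0997, 0.0371]
tool_rot: [0.999, -0.051, -0.004, -0.01]
ft_force: [-0.7, -0.6, -0.4]
grip_width: 0.0125
```

```bash
python3 lid.py side13
```

```text
t 22.4 p [0.5599 0.0997 0.0371] K [0.0412 0.2959] th -5.82 tilt [-0.007  0.021 -1.   ] w 0.0125 j1,6 [0.17 1.84] f [-0.7 -0.6 -0.4]
  delta tool [0.0002 0.0007 0.0001] turn -0.42
lid plane [-0.01289741 -0.00728283  0.02904452] z [0.01857141 0.02140649 0.02348844] 709 ((556.1932373046875, 100.02982330322266), (142.69276428222656, 109.54886627197266), 83.61749267578125)
```

Force shows the lid's weight is now on the mat; release and rise.

>>> send_rows(
  increments=[
    [[0,0,0,0],[0,0,0,0],[0,0,0,0],[0,0,0,0],[0,0,-0.03,0],[0,0,-0.05,0],[0,0,-0.05,0],[0,0,-0.04,0]],
  ],
  hand=-0.4,
)

```text
clock: 23.25
eef_pos: [0.5572, 0.0955, 0.2052]
tool_rot: [0.999, -0.051, -0.011, -0.009]
ft_force: [1.3, 0.5, -0.0]
grip_width: 0.0599
```

>>> send_rows(
  increments=[
    [[-0.05,0,0,0],[-0.05,0,0,0],[-0.05,0,0,0],[-0.05,0,-0.02,0],[-0.04,0,-0.02,0],[0,0,0,0],[0,0,0,0],[0,0,0,0]],
  ],
)

```text
clock: 24.05
eef_pos: [0.3249, 0.1205, 0.257]
tool_rot: [0.999, -0.051, 0.004, -0.013]
ft_force: [0.1, 0.6, -0.2]
grip_width: 0.0596
```

```bash
python3 lid.py side14; python3 -c "
from h import *
c=shot('top','top14');np.savez('top14.npz',**c);a=c['image'][110:280,220:440,::-1];cv2.imwrite('pics/t14c.png',cv2.resize(a,None,fx=3.5,fy=3.5,interpolation=cv2.INTER_CUBIC))
X=cloud(c);im=c['image'].astype(int);g=(im[...,1]>im[...,0]+40)&(im[...,1]>im[...,2]+40)&(X[...,1]>0)&(X[...,1]<.25)&(X[...,0]<.65)&(X[...,0]>.4)
P=X[g];A=np.c_[P[:,:2],np.ones(len(P))];co=np.linalg.lstsq(A,P[:,2],rcond=None)[0];print('top lid plane',co,'z',np.percentile(P[:,2],[2,50,98]),len(P),cv2.minAreaRect(np.float32(P[:,:2]*1000)))
a=cv2.imread('pics/side14.png')[110:310,190:440]; cv2.imwrite('pics/s14c.png',cv2.resize(a,None,fx=3,fy=3,interpolation=cv2.INTER_CUBIC))
"
```

```text
t 24.05 p [0.3249 0.1205 0.257 ] K [-0.1946  0.2945] th -5.88 tilt [ 0.01   0.026 -1.   ] w 0.0596 j1,6 [0.34 2.01] f [ 0.1  0.6 -0.2]
  delta tool [0.2345 0.0034 0.2216] turn -0.48
lid plane [ 0.0021792  -0.00867563  0.02031685] z [0.01808275 0.02045699 0.0224365 ] 984 ((555.3071899414062, 100.13690185546875), (143.59210205078125, 107.95277404785156), 84.33509063720703)
top lid plane [-0.00044884  0.00124147  0.01985264] z [0.01576863 0.01977647 0.0234637 ] 1697 ((558.60791015625, 99.81342315673828), (139.78631591796875, 109.62518310546875), 84.11345672607422)
```

```bash
sleep 2
```

```text
(no output)
```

View pics/t14c.png

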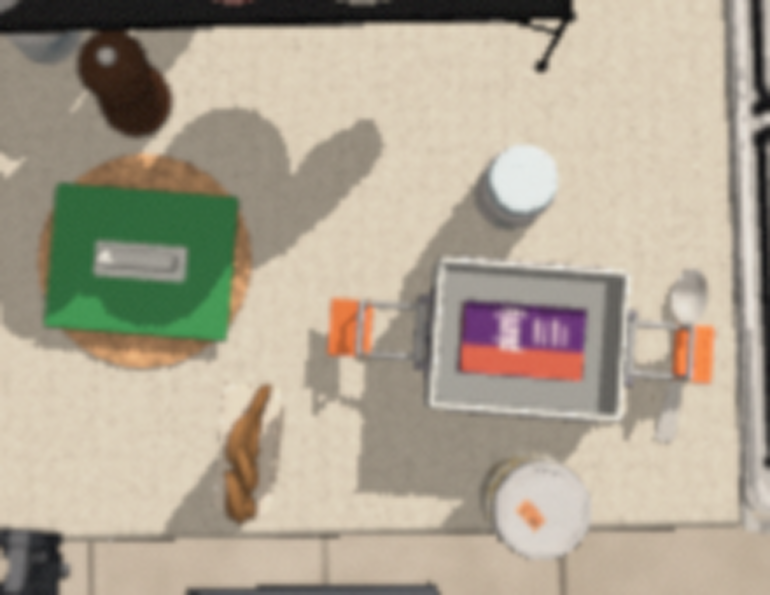

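View pics/s14c.png

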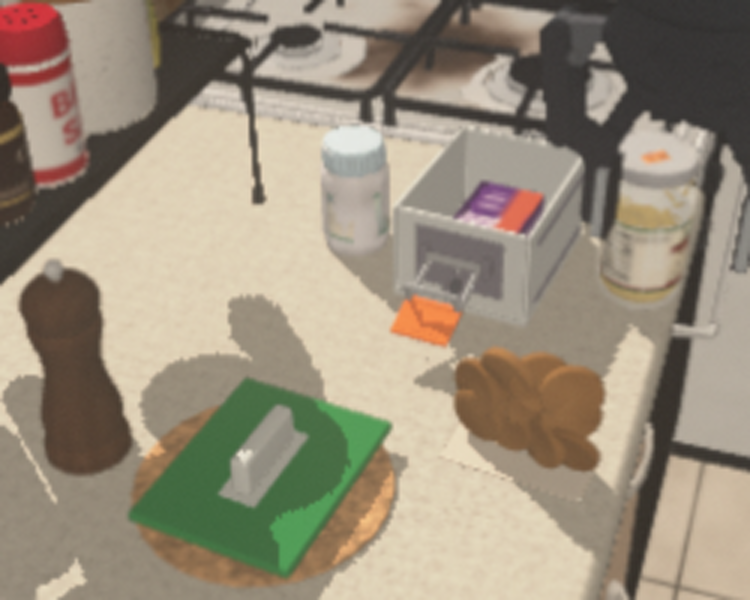

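The top view shows both orange tabs lying outward at (350,327) and (700,353). The lid is central on the mat with its handle up at (140,260), the pack stands at (245,455), and the jars and mill haven't moved. Handing in.

```bash
python3 -c "
from h import *
print(order.job_done())"
```

```text
the job is handed in; nothing more can be done
None
```

The keeper is open, the lid lies flat and right way up on the cork mat, and I handed the job in at about 24 s of the 64 s allowed. No verdict was reported.

1. **Pack:** I gripped it across its thickness and set it down upright at about (0.41, 0.02), clear of the clip's swing.
2. **Clips:** I pushed clip_a and then clip_b outward with the closed fingers until each snapped fully open. After both, the lid still measured as seated (top at 0.089 m against 0.088 m).
3. **Lid:** I lifted it by its handle, laid it on the mat, let go and drew the arm back.

**Last checks**
- **Lid position:** the top camera puts the lid's centre at (0.5586, 0.0998) and the mat's at (0.5602, 0.0994), about 2 mm apart. The side camera reads the lid about 3 mm lower in x; it read low by about the same amount on the seated lid.
- **Lid flatness:** its top is at 20 mm, as it should be on the mat, and its slope is under 0.01 rad.
- **Clips:** both tabs lie outward in the last top picture. Clip_b's tab could not be seen between opening it and lifting the lid, only afterwards.
- **Other things:** the two jars, the mill and the spoon are at the same pixels as at the start. The pack stands upright, and the wrist readings I saw stayed under about 4 N.

The tool sagged and tilted by 1 to 2 degrees during moves. I corrected the lid's position on the mat for this before releasing it.

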